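Index the model carousel and start the scan

TASK

Bring the next tooth model under the scan head: with a fingertip press the carousel's sprung plunger in, turn the round table clockwise (seen from above) to the very next hole, and let the plunger spring fully out into it. Then press the start button on the white switch box down and let it go. Press gently and do not grip or lift anything: the plaster models stay standing on the table and everything else stays where it is.

Things in the scene. Friction and masses are not known exactly. Their poses are not given: they have to be found in the camera images.
- carousel (a joint): turn of the round table about its upright axis, in rad: 0 is the hole it starts in (it has about 0.014 rad of play there), it grows CLOCKWISE seen from above; the holes are 60 degrees (1.047 rad) apart, so the next hole is at 1.047. It takes about 0.1 N m to turn (0.15 N m with the plunger let go between holes) and stays where it is left. The table is a disc 160 mm across, top 52 mm above the work surface, on a white round base 280 mm across; an arm on it carries the plunger
- plunger (a joint): travel of the spring plunger, in m: 0 is fully out (up, locked in a hole), 0.013 fully pressed in. It takes 4 to 5 N to start and 9 N fully in. Pressed more than 0.010 its collar is free below the cover and the table can turn; let go between two holes it stays caught at about 0.009 below the cover, the table can still be pushed round, and it springs up by itself when it comes within about 5 mm (0.05 rad) of a hole, and then draws the table into place
- plunger_top (a point): centre of the dished top of the plunger's dark round cap, on the dish floor; the dish is 46 to 48 mm across with a rim 5 mm high, the cap 54 mm across. It moves down as the plunger is pressed and round with the table, 110 mm from the axis. At rest it lies 79 mm above the work surface
- axis (a point): point on the table's turning axis at the level of the disc's top, 52 mm above the work surface. It does not move as the table turns (its frame is that of the fixed base: x points to the scan-head post)
- next_hole (a point): centre of the next hole clockwise in the fixed slotted cover, 34 mm above the work surface; the plunger stands straight over it when the job is done
- disc_top (a point): centre of the turning disc's top face; its frame turns with the disc
- lens (a point): lower end of the scan head's lens, which overhangs the disc opposite the plunger; head and post are fixed, 168 mm high, the post 193 mm out from the axis at its back
- start (a joint): travel of the start button, in m: 0 is up, 0.006 fully down (5 N); it springs back
- start_top (a point): centre of the top face of the round start button (34 mm across) on a low white switch box of 90 x 110 x 32 mm; it moves down 6 mm as pressed
- model0: plaster tooth model, about 34 mm across the foot, 27 mm high, standing loose on the turning disc, 54 mm from its axis; origin under its centre. It rides round with the disc
- model1: plaster tooth model, about 34 mm across the foot, 27 mm high, standing loose on the turning disc, 54 mm from its axis; origin under its centre. It rides round with the disc
- model2: plaster tooth model, about 34 mm across the foot, 27 mm high, standing loose on the turning disc, 54 mm from its axis; origin under its centre. It rides round with the disc
- model3: plaster tooth model, about 34 mm across the foot, 27 mm high, standing loose on the turning disc, 54 mm from its axis; origin under its centre. It rides round with the disc
- model4: plaster tooth model, about 34 mm across the foot, 27 mm high, standing loose on the turning disc, 54 mm from its axis; origin under its centre. It rides round with the disc
- model5: plaster tooth model, about 34 mm across the foot, 27 mm high, standing loose on the turning disc, 54 mm from its axis; origin under its centre. It rides round with the disc
- jar: small amber jar, 42 mm across, 50 high; origin at the centre of its underside. Bystander
- bur_block: grey block of drill burs, 60 x 90 x 40 mm; origin under its centre. Bystander
- cup: steel cup, 68 mm across, 85 high; origin under its centre. Bystander
- wax_block: plaster bar with a tooth-coloured strip, 75 x 40 x 27 mm; origin under its centre. Bystander
- mirror: dental mirror lying flat, 150 mm long, 8 mm thick; origin near the middle of its handle. Bystander
- cradle: white cradle, 70 x 100 mm, 71 high, with a steel handpiece across it (160 mm long along its y); origin under its centre. Bystander

How it is judged (in metres and radians):
On the way, in this order (a step that is already met when the one before it is completed fails the run):
1. the plunger is pressed in with the table still at the first hole (value of joint plunger above 0.008 m and value of joint carousel below 0.2 rad), for 0.05 s.
2. the table stands at the next hole and the plunger has sprung out into it (value of joint carousel between 1.0172 and 1.0772 rad and value of joint plunger below 0.002 m), for 0.2 s.
3. the start button is pressed down (all of step 2 and value of joint start above 0.004 m), for 0.03 s.
At the end, for the whole second after the job is handed in: table within 0.03 rad of the next hole (60 degrees clockwise), at rest, plunger out to within 2 mm, start button up again to within 2 mm, all six tooth models upright (within 0.2 rad) on the disc, within 70 mm of its axis (all of step 2 and value of joint start below 0.002 m and velocity of joint carousel between -0.02 and 0.02 rad/s and horizontal distance between each of model0, model1, model2, model3, model4, model5 and axis below 0.07 m and angle between each of model0, model1, model2, model3, model4, model5's own z axis and vertical below 0.2 rad and height (world z) of model0 between 0.045 and 0.058 m and height (world z) of model1 between 0.045 and 0.058 m and height (world z) of model2 between 0.045 and 0.058 m and height (world z) of model3 between 0.045 and 0.058 m and height (world z) of model4 between 0.045 and 0.058 m and height (world z) of model5 between 0.045 and 0.058 m); the robot touches nothing.
It fails at once if a tooth model is lifted off the disc, or pushed by the fingers with more than 3 N (height (world z) of any of model0, model1, model2, model3, model4, model5 above 0.065 m or contact force between the fingers and model0 above 3 N or contact force between the fingers and model1 above 3 N or contact force between the fingers and model2 above 3 N or contact force between the fingers and model3 above 3 N or contact force between the fingers and model4 above 3 N or contact force between the fingers and model5 above 3 N).
It fails at once if a bystander is moved by more than 30 mm (distance of any of jar, bur_block, cup, wax_block, mirror, cradle from where it was at the start of the episode above 0.03 m).
It fails at once if the table is turned more than 17 degrees past the next hole, or more than 11 degrees the wrong way (value of joint carousel above 1.3472 rad or value of joint carousel below -0.2 rad).
It fails at once if the start button is pressed before the table stands in the next hole (value of joint start above 0.003 m and (value of joint carousel below 0.987198 rad or value of joint plunger above 0.004 m)).
It fails at once if the plunger is gripped or rammed: more than 45 N between the fingers and it (contact force between the fingers and plunger above 45 N).
It also fails if it takes over 51 s, if anything falls off the work surface, if the arm or the gripper's body presses on something with over 40 N, if the wrist force passes 120 N, or if a joint passes its speed limit or range.

ROBOT

A 7-joint arm with a two-finger parallel gripper is mounted at the origin on the work surface. World frame = base frame: x ahead of the robot, y to its left, z up, the work surface at z = 0. Lengths are in mm, angles in rad, forces in N, time in s.
With the tool pointing down it reaches from about 400 to 875 mm from the base axis. Payload 4.4 kg.
Tool frame: the origin (TCP) lies at the very end of the fingers, on their centre line; the grasp point (between the pads) lies 19 mm behind it; y points along the fingers, z is the direction in which the jaws open and shut, and the axes are right-handed (so a half turn about y gives the same grasp; the last joint's range is limited). The gripper opens to 85 mm and grips with 20 to 120 N. Pads are 22 mm wide; open, the fingers measure 114 mm over their backs; the gripper's body (76 mm by 85 mm) begins 54 mm behind the grasp point. The pads swing forward as they close: fully open they stand 13 mm farther back than shut.
Start: joints at [-1.29, 0.628, 0.038, 1.517, -0.027, 0.996, -0.02], TCP at [220.905, 611.325, 231.313] pointing down, gripper open.
Joint ranges: [-3.06, 3.06], [-0.37, 2.12], [-1.25, 1.32], [0.18, 2.47], [-1.1, 4.24], [0.23, 1.98], [-2.94, 2.94]. Speed limits (rad/s): [2.57, 2.57, 3.14, 3.14, 3.14, 3.14, 3.14].

INTERFACE

Orientations are given as [roll, pitch, yaw] about the fixed x, y, z axes, in that order (R = Rz(yaw) Ry(pitch) Rx(roll)).
In Python, from cell import ctrl, imaging, finish_job gives the robot as it stands.
- The arm moves only by the shell command python3 -m inch 'ROWS'. ROWS is JSON, one flat list of numbers, 7 for each row, row after row: the opening, from 0 (shut) to 1 (fully open), then the shift along the tool's x, y, z in cm, then the turn, a rotation vector about the tool's x, y, z in degrees. A call has 1 to 12 rows; each row is the pose to reach, as a shift and turn from the pose commanded when the call began, along the tool's axes at that moment; what a row does not reach only later rows make up. A row lasts 1/10 s, in which the tool goes at most 50 mm and 8.59 degrees, less where a joint would pass 70% of its speed; a pose out of reach is approached as far as the arm can. A call with a gripper value outside its range is refused whole. The fingers move at their own pace and stop on an object; the grip force is fixed at half the most. Time passes only in rows, so rows that repeat a pose let the fingers close. It gives the time, the measured TCP pose, the force and the opening at its end, in the units of the state.
- ctrl.read_state(): the state, without advancing time (a new reading comes with each control period).
- imaging.get_image(name): name is "side" or "top"; returns a dict with "img" (400x640x3 uint8, red, green, blue), "fx", "fy", "cx", "cy" (pixels), "dist" ([k1, k2, p1, p2, k3] as OpenCV has them; the pictures are not rectified), "R" (3x3) and "t" (3): a world point X has camera coordinates R X + t. Camera axes: x right, y down, z forward; pixel columns grow to the right and rows downward; lengths in mm; the calibration is good to about 2 mm. A picture is of the moment at which its call begins. There is no depth.
- finish_job(): hands the job in, once; it reports no verdict.
The state is a dict: "clock": time; "qpos": joint angles; "qd": joint speeds; "tau": joint torques, N m; "eef_pos": TCP position; "tool_rot": TCP orientation; "force": force on the tool from outside, world axes, zero at the start; "torque": the same for the moment, N m; "width": finger opening in mm.
Only numpy, scipy, OpenCV 4.12 (cv2) and the standard library are available. Lean on these libraries where they do the work, as an engineer would, in place of code of your own. Each camera call takes 0.05 s, during which the arm holds its last target.

## Working session

There is one attempt and no reset: what is moved stays moved. The work goes in short steps, Python scripts to look and compute and a shell command to move; the robot and the scene stay as the last step left them, time stands still between calls to the robot, and variables do not carry over. Pictures are saved under pics/ and viewed, and the job is handed in when it is done.

```bash
ls; mkdir -p pics
python3 - <<'E'
from cell import ctrl, imaging
import cv2
s=ctrl.read_state(); print(s)
for n in("top","side"):
    d=imaging.get_image(n); cv2.imwrite(f"pics/{n}0.png",d["img"][:,:,::-1])
    print(n,{k:(v.tolist() if hasattr(v,'tolist') else v) for k,v in d.items() if k!="img"})
E
```

```text
pics
{'clock': 0.0, 'qpos': array([-1.28980785,  0.62934594,  0.03842188,  1.518391  , -0.02702739,
        0.99629119, -0.02001714]), 'qd': array([ 0.00024777,  0.00077079,  0.00034293, -0.0023383 ,  0.00192763,
        0.00020765,  0.00096718]), 'tau': array([-1.19643068e-03, -5.63393497e+01,  1.22580741e+00, -1.93440109e+01,
        1.10445012e-02,  1.05606130e-02,  6.46311932e-06]), 'eef_pos': array([220.65998948, 610.7230326 , 230.38148126]), 'tool_rot': array([-1.57271485e+00,  8.92431479e-06, -3.46804813e-01]), 'force': array([ 0.53578616, -0.21809536,  0.8015137 ]), 'torque': array([ 0.00475212, -0.02261906,  0.05677661]), 'width': 85.19009981795686}
top {'fx': 477.85887831855456, 'fy': 477.85887831855456, 'cx': 322.0548652895675, 'cy': 199.66931344026628, 'dist': [0.04734244467985729, 0.0, 0.0, 0.0, 0.0], 'R': [[-0.005037186615225254, -0.9999614887294447, 0.0071866410092698485], [-0.9888457678177653, 0.003911119794796454, -0.14889174124458535], [0.14885789942054536, -0.0078564750329569, -0.9888273871511445]], 't': [-16.705193494854612, 548.125018777908, 1459.2737573416252]}
side {'fx': 399.92189990979097, 'fy': 399.92189990979097, 'cx': 319.42795862826324, 'cy': 197.26940278944974, 'dist': [-0.06710030865227246, 0.0, 0.0, 0.0, 0.0], 'R': [[-0.8463943223016793, -0.5321534384477578, 0.02072122399157982], [-0.38946702575702535, 0.5919752134672296, -0.7056066769018022], [0.3632245683092723, -0.6052917185858867, -0.7083006765406101]], 't': [464.81198620494183, 293.51741888355815, 1315.3635614713867]}
```

View pics/top0.png

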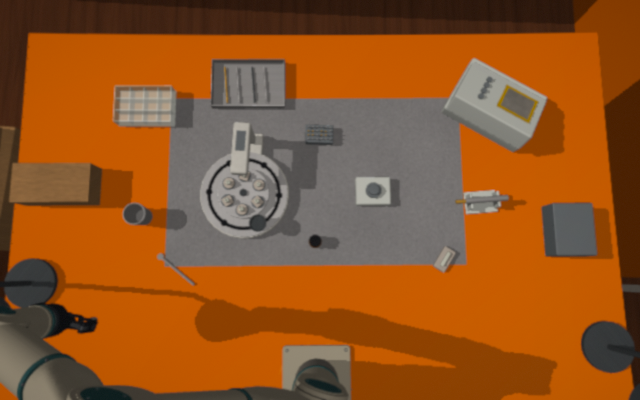

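View pics/side0.png

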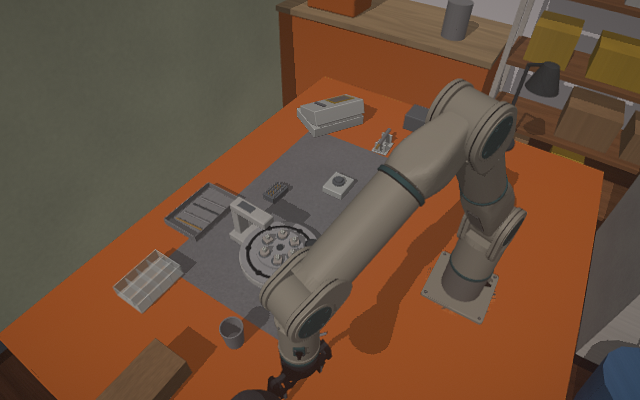

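The top view shows the carousel at about (244,193), the dark plunger cap at (258,223), the scan head at (240,145), the start button at (374,190) and the jar at (315,241). Next I'll measure these.

```bash
cat > h.py <<'E'
import numpy as np, cv2
from cell import ctrl, imaging
def ray(d,uv,z):
    K=np.array([[d["fx"],0,d["cx"]],[0,d["fy"],d["cy"]],[0,0,1]])
    p=cv2.undistortPoints(np.array([[uv]],float),K,np.array(d["dist"]))[0,0]
    R=np.array(d["R"]);t=np.array(d["t"]);c=-R.T@t; v=R.T@np.array([p[0],p[1],1])
    return c+v*(z-c[2])/v[2]
def proj(d,X):
    K=np.array([[d["fx"],0,d["cx"]],[0,d["fy"],d["cy"]],[0,0,1]])
    R=np.array(d["R"]);t=np.array(d["t"],float)
    return cv2.projectPoints(np.array([X],float),cv2.Rodrigues(R)[0],t,K,np.array(d["dist"]))[0][0,0]
def crop(d,u0,v0,u1,v1,s,f):
    cv2.imwrite(f,cv2.resize(d["img"][v0:v1,u0:u1,::-1],None,fx=s,fy=s,interpolation=cv2.INTER_CUBIC))
E
python3 - <<'E'
from h import *
d=imaging.get_image("top")
crop(d,190,110,400,260,3.8,"pics/topz.png")
e=imaging.get_image("side"); crop(e,220,160,370,290,5,"pics/sidez.png")
E
```

```text
(no output)
```

View pics/topz.png

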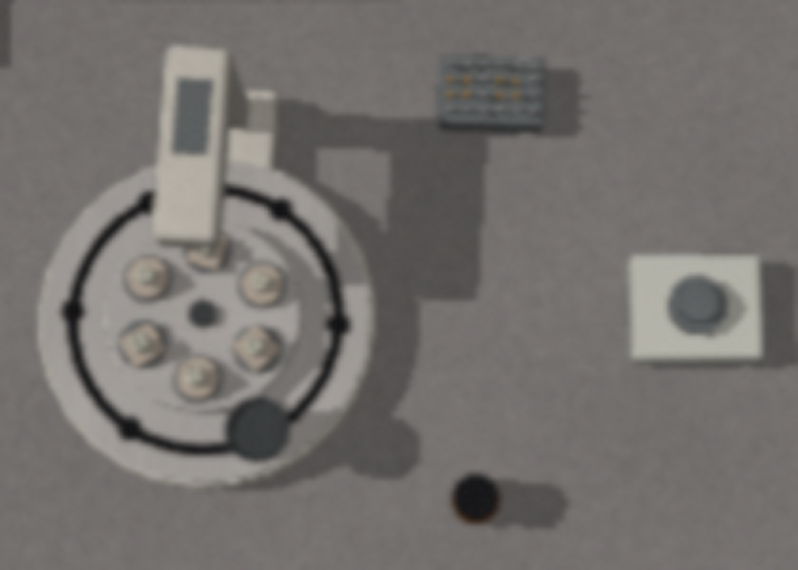

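View pics/sidez.png

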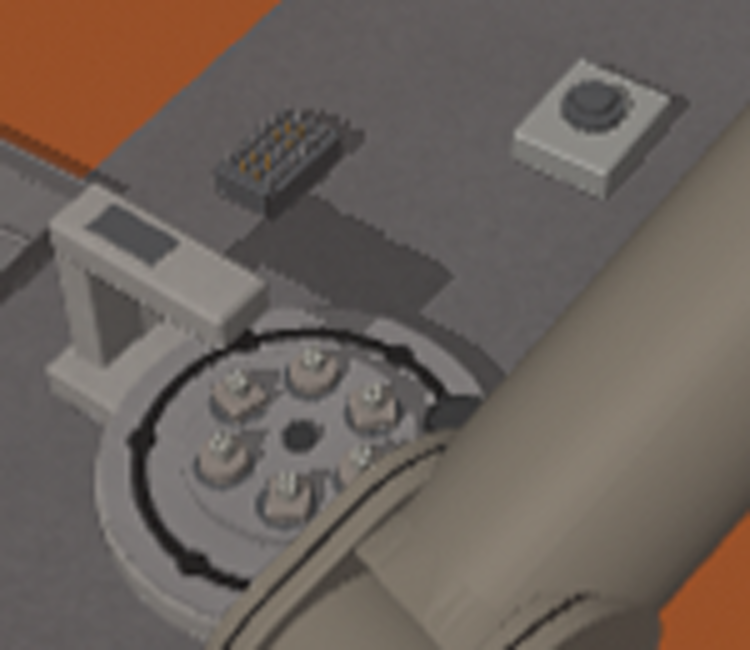

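The zoomed crop shows the cap at about (258,430) and the next hole clockwise at (130,428), image left, which is +y. Now I'll get exact centroids.

Run:
```python
from h import *
d=imaging.get_image("top"); g=cv2.cvtColor(d["img"],cv2.COLOR_RGB2GRAY)
def blob(u,v,r,th,z):
    m=np.zeros_like(g); m[int(v-r):int(v+r+1),int(u-r):int(u+r+1)]=255
    b=((g<th)&(m>0)).astype(np.uint8)
    b=cv2.morphologyEx(b,cv2.MORPH_OPEN,np.ones((3,3),np.uint8)) if r>5 else b
    n,l,s,c=cv2.connectedComponentsWithStats(b)
    i=1+np.argmax(s[1:,4]); x,y,w,h,a=s[i]
    cn,_=cv2.findContours((l==i).astype(np.uint8),0,2); (mc,mr)=cv2.minEnclosingCircle(cn[0])
    P=ray(d,c[i],z); print(c[i].round(2),(x,y,w,h,a),'r',mr,P.round(1)); return P
print(g[223,245:272],g[190,360:390],g[192,238:250])
cap=blob(258,223,11,75,83)
start=blob(374,190,12,100,38)
hub=blob(243.3,192.3,5,90,53)
hs=[]
for (x,y) in [(130,428),(73,311),(280,209),(337,324),(150,201)]:
    hs.append(blob(190+x/3.8,110+y/3.8,4,60,34))
jar=blob(315,241,10,45,50)
h=np.array(hs)[:,:2]
A=np.c_[2*h,np.ones(len(h))];s=np.linalg.lstsq(A,(h**2).sum(1),rcond=None)[0];print('circ',s[:2],np.sqrt(s[2]+s[0]**2+s[1]**2))
for q in h: print(np.linalg.norm(q-s[:2]),np.degrees(np.arctan2(*(q-s[:2])[::-1])))
c=cap[:2]-s[:2];print('cap',np.linalg.norm(c),np.degrees(np.arctan2(c[1],c[0])))
```

```text
[155 154 149 130  89  54  50  56  60  60  59  59  60  60  60  60  60  60
  59  57  67  93 111 116 116 115 116] [178 177 178 177 172 146 110  96  94  94  97  97  97  97  96  96  95  92
  84  75  79 101 121 128 130 139 158 172 171 150] [148 119  79  60  59  59  59  62  76  99 120 141]
[257.68 222.43] (np.int32(249), np.int32(215), np.int32(20), np.int32(16), np.int32(223)) r 10.735555648803711 [472.9 176.2  83. ]
[373.63 190.01] (np.int32(367), np.int32(184), np.int32(14), np.int32(13), np.int32(151)) r 6.9848551750183105 [ 578.7 -182.2   38. ]
[243.08 192.22] (np.int32(240), np.int32(189), np.int32(7), np.int32(7), np.int32(36)) r 3.3580024242401123 [570.7 226.7  53. ]
[223.93 222.33] (np.int32(220), np.int32(219), np.int32(9), np.int32(7), np.int32(30)) r 5.000100135803223 [478.8 287.4  34. ]
[208.7  191.07] (np.int32(207), np.int32(187), np.int32(4), np.int32(9), np.int32(27)) r 4.123205661773682 [577.9 337.6  34. ]
[263.17 164.69] (np.int32(259), np.int32(162), np.int32(9), np.int32(7), np.int32(29)) r 5.000100135803223 [662.5 167.7  34. ]
[278.33 194.78] (np.int32(276), np.int32(191), np.int32(5), np.int32(9), np.int32(27)) r 4.031229019165039 [565.3 118.7  34. ]
[227.31 163.44] (np.int32(225), np.int32(161), np.int32(5), np.int32(6), np.int32(16)) r 3.201662063598633 [666.8 281.4  34. ]
[314.97 240.87] (np.int32(310), np.int32(236), np.int32(11), np.int32(11), np.int32(100)) r 5.606787204742432 [418.5   3.4  50. ]
circ [571.0258041  228.18081476] 109.63619865833665
109.61657043119689 147.29646651389217
109.67515992095146 86.40649071451124
109.6522160293387 -33.48296884241512
109.63773757929707 -93.00869094115103
109.59929325874195 29.07963096848232
cap 111.05640072158278 -152.06268721256208
```

Holes sit on a 109.6 mm circle at 147, 87 and -33 degrees and so on, and the cap is at r=111. Axis ≈ (571,228), plunger ≈ (473,178), next hole ≈ (479,288), button ≈ (579,-182). All of this matches the given sizes. I'll move above the cap with the fingers shut.

```bash
python3 -m inch '[0,3.2,0,-2.7,0,0,0, 0,6.4,0,-5.4,0,0,0, 0,9.6,0,-8,0,0,0, 0,12.8,0,-10.7,0,0,0, 0,16,0.5,-13.4,0,0,0, 0,19.2,1,-16,0,0,0, 0,22.4,2,-18.7,0,0,0, 0,25.6,3,-21.4,0,0,0, 0,28.8,4,-24,0,0,0, 0,32,5,-26.8,0,0,0, 0,35.2,6,-29.4,0,0,0, 0,38.4,7,-32.1,0,0,0]'
python3 -m inch '[0,0,0,0,0,0,0, 0,0,0,0,0,0,0, 0,0,0,0,0,0,0,0,0,0,0,0,0,0]'
python3 - <<'E'
from h import *
print(ctrl.read_state())
d=imaging.get_image("top");crop(d,190,110,400,260,3.8,"pics/a1.png")
e=imaging.get_image("side");crop(e,220,160,370,290,5,"pics/a2.png")
E
```

```text
clock: 1.45
eef_pos: [473.8, 177.6, 161.1]
tool_rot: [-1.57, -0.0, -0.347]
force: [-0.1, 0.2, 0.5]
width: -0.2
clock: 1.85
eef_pos: [472.4, 180.7, 161.6]
tool_rot: [-1.57, 0.0, -0.344]
force: [-0.6, -0.5, -0.9]
width: 0.0
{'clock': 1.85, 'qpos': array([-0.43974449,  0.52425411,  0.02816693,  1.98835059, -0.02536301,
        0.6286986 ,  0.83202038]), 'qd': array([-0.00434035, -0.00072622,  0.00443516, -0.00054394,  0.00129465,
       -0.00175094,  0.00074017]), 'tau': array([ 4.69144229e-01, -4.49222696e+01,  1.07559174e+00, -1.35635591e+01,
        2.12902139e-02,  9.57737320e-04, -3.26976166e-03]), 'eef_pos': array([472.40025815, 180.69549307, 161.6101507 ]), 'tool_rot': array([-1.56978114e+00,  1.16732712e-04, -3.43923103e-01]), 'force': array([-0.6252541 , -0.45674148, -0.94719262]), 'torque': array([-0.05439789,  0.0377654 , -0.05297574]), 'width': 0.014760735442088722}
```

View pics/a1.png

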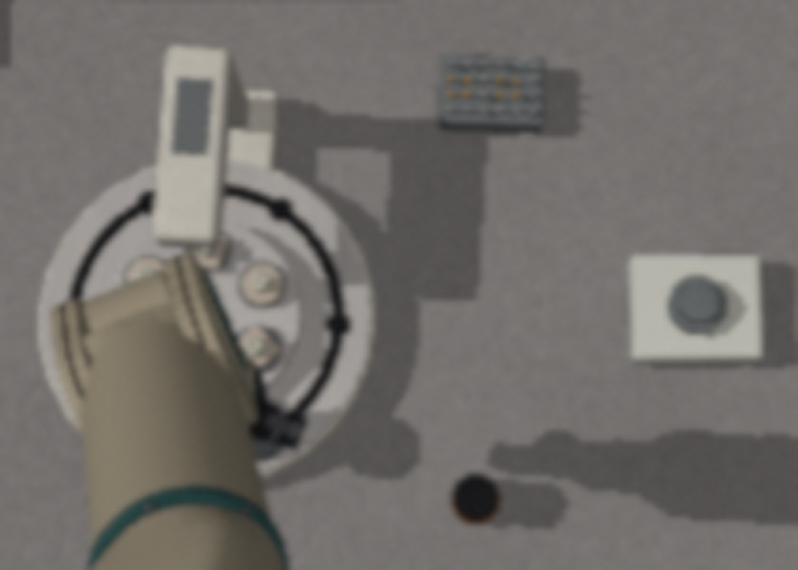

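View pics/a2.png

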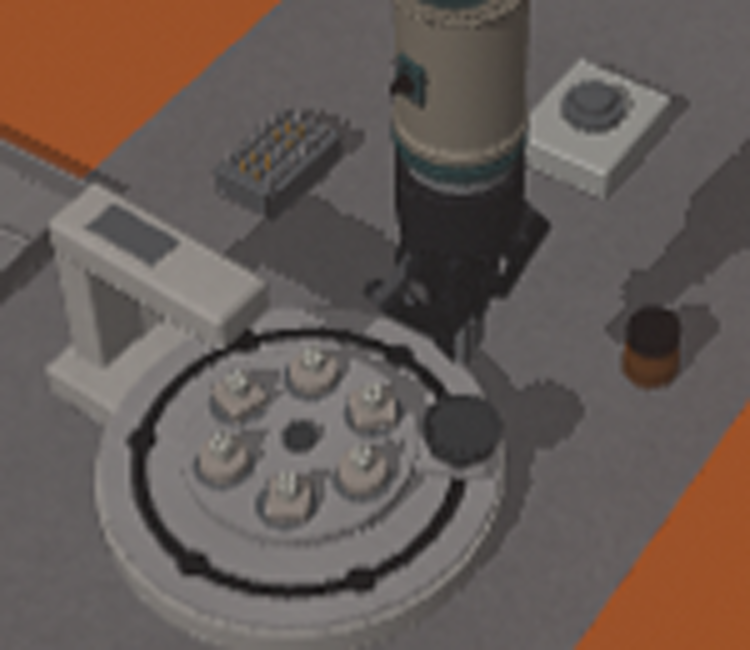

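The side view now shows the whole cap at about (312,246), so I'll cross-check its position.

Run:
```python
from h import *
d=imaging.get_image("side"); g=cv2.cvtColor(d["img"],cv2.COLOR_RGB2GRAY)
b=np.zeros_like(g); b[236:258,303:322]=(g[236:258,303:322]<80)
n,l,s,c=cv2.connectedComponentsWithStats(b); i=1+np.argmax(s[1:,4]); print(s[i],c[i])
for z in(79,84):print(ray(d,c[i],z))
# hub / next hole check
for z,uv in((52,(220+301/5,160+436/5)),(34,(220+362/5,160+579/5))): print(ray(d,uv,z))
```

```text
[304 236  18  22 251] [313.18326693 244.48605578]
[468.07969368 170.98975587  79.        ]
[465.99369276 174.31683132  84.        ]
[566.35855291 223.72674806  52.        ]
[473.72868922 285.67229094  34.        ]
```

Both views agree within about 4 mm, so I'll target (472,177). Descending to just above the dish, then probing.

```bash
python3 -m inch '[0,0.1,1.5,-0.35,0,0,0, 0,0.1,3.5,-0.35,0,0,0, 0,0.1,5.5,-0.35,0,0,0, 0,0.1,6.8,-0.35,0,0,0, 0,0.1,7.4,-0.35,0,0,0, 0,0.1,7.4,-0.35,0,0,0, 0,0.1,7.4,-0.35,0,0,0]'
python3 -m inch '[0,0,0.2,0,0,0,0,0,0,0.2,0,0,0,0]'
python3 -m inch '[0,0,0.2,0,0,0,0,0,0,0.2,0,0,0,0]'
python3 -m inch '[0,0,0.2,0,0,0,0,0,0,0.2,0,0,0,0]'
```

```text
clock: 2.7
eef_pos: [473.0, 175.6, 87.8]
tool_rot: [-1.57, -0.001, -0.346]
force: [-0.7, -0.8, 0.3]
width: -0.1
clock: 2.9
eef_pos: [473.0, 175.4, 85.7]
tool_rot: [-1.57, -0.001, -0.347]
force: [-0.9, 0.5, 0.1]
width: -0.1
clock: 3.1
eef_pos: [472.7, 175.3, 83.3]
tool_rot: [-1.571, 0.0, -0.347]
force: [-0.1, -0.3, -0.3]
width: -0.2
clock: 3.3
eef_pos: [472.5, 175.2, 81.1]
tool_rot: [-1.571, 0.0, -0.347]
force: [-0.1, 0.2, -0.0]
width: 0.2
```

```bash
python3 -m inch '[0,0,0.3,0,0,0,0,0,0,0.3,0,0,0,0]'
python3 -m inch '[0,0,0.3,0,0,0,0,0,0,0.3,0,0,0,0]'
python3 -m inch '[0,0,0.3,0,0,0,0,0,0,0.3,0,0,0,0]'
```

```text
clock: 3.5
eef_pos: [472.9, 175.3, 78.3]
tool_rot: [-1.571, -0.0, -0.347]
force: [-1.2, -0.9, 4.6]
width: -0.4
clock: 3.7
eef_pos: [472.9, 175.3, 75.4]
tool_rot: [-1.571, -0.0, -0.347]
force: [-0.3, 1.3, 6.0]
width: -0.1
clock: 3.9
eef_pos: [472.9, 175.4, 72.6]
tool_rot: [-1.57, -0.0, -0.347]
force: [-0.2, -0.5, 6.9]
width: -0.1
```

Contact came at 79 mm with about 4.6 N, as expected. Pressing on to about 67 mm.

```bash
python3 -m inch '[0,0,0.3,0,0,0,0,0,0,0.3,0,0,0,0]'
python3 -m inch '[0,0,0.26,0,0,0,0,0,0,0.26,0,0,0,0,0,0,0.26,0,0,0,0]'
python3 - <<'E'
import numpy as np
from scipy.spatial.transform import Rotation as Rn
from h import *
s=ctrl.read_state();p=s["eef_pos"];print(p,s["force"])
R=Rn.from_euler("xyz",s["tool_rot"]).as_matrix()
C=np.array([570.3,227.2]);r=p[:2]-C;print(np.linalg.norm(r),np.degrees(np.arctan2(r[1],r[0])))
for a in np.arange(5,66,5):
    t=np.radians(-a);q=np.array([[np.cos(t),-np.sin(t)],[np.sin(t),np.cos(t)]])@r-r
    print(a,(R.T@np.r_[q,0]/10).round(2))
E
```

```text
clock: 4.1
eef_pos: [472.9, 175.4, 69.6]
tool_rot: [-1.57, -0.0, -0.347]
force: [-1.3, -0.1, 6.9]
width: 0.0
clock: 4.4
eef_pos: [472.9, 175.4, 67.3]
tool_rot: [-1.57, -0.0, -0.347]
force: [-0.7, -0.9, 7.8]
width: 0.1
[472.92817458 175.38452278  67.276387  ] [-0.68568059 -0.87972295  7.76885673]
110.3001181604144 -151.9807553727504
5 [-0.69  0.    0.68]
10 [-1.31  0.    1.41]
15 [-1.87  0.    2.19]
20 [-2.35  0.    3.02]
25 [-2.77  0.    3.89]
30 [-3.1   0.    4.79]
35 [-3.36  0.    5.72]
40 [-3.53  0.    6.67]
45 [-3.62  0.    7.63]
50 [-3.63  0.    8.59]
55 [-3.55  0.    9.55]
60 [-3.39  0.   10.5 ]
65 [-3.15  0.   11.43]
```

```bash
python3 -m inch '[0,-0.35,0,0.34,0,0,0, 0,-0.69,0,0.68,0,0,0, 0,-1.0,0.02,1.04,0,0,0, 0,-1.31,0.02,1.41,0,0,0, 0,-1.59,0.02,1.8,0,0,0, 0,-1.87,0.02,2.19,0,0,0, 0,-2.12,0.02,2.6,0,0,0, 0,-2.35,0.02,3.02,0,0,0, 0,-2.57,0.02,3.45,0,0,0, 0,-2.77,0.02,3.89,0,0,0, 0,-2.77,0.02,3.89,0,0,0, 0,-2.77,0.02,3.89,0,0,0]'
python3 - <<'E'
from h import *
d=imaging.get_image("top");crop(d,190,140,300,250,5,"pics/b1.png")
e=imaging.get_image("side");crop(e,220,160,370,290,5,"pics/b2.png")
E
```

```text
clock: 5.6
eef_pos: [460.8, 222.2, 67.3]
tool_rot: [-1.569, -0.002, -0.347]
force: [0.1, -0.0, 8.0]
width: 0.3
```

View pics/b2.png

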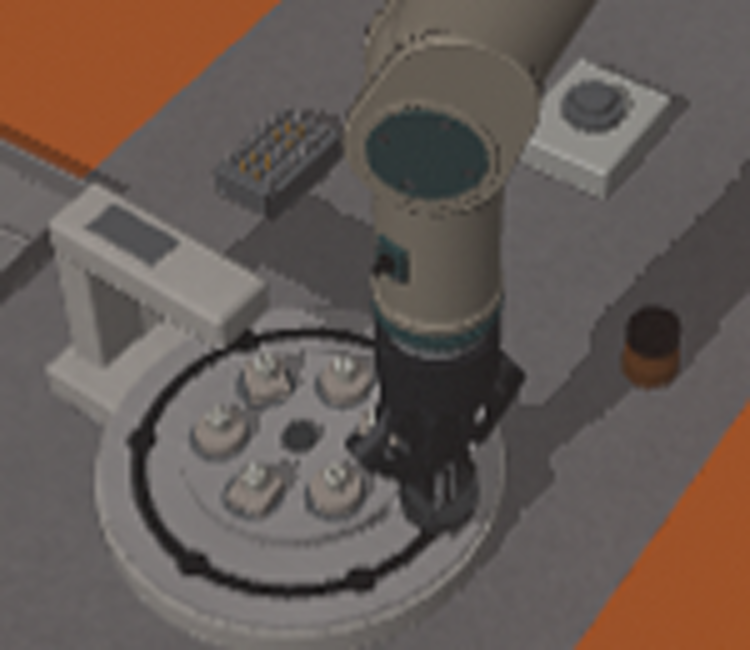

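The table follows the finger: the models have rotated about 25° and all are standing. Continuing.

Run:
```python
from scipy.spatial.transform import Rotation as Rn
from h import *
s=ctrl.read_state();p=s["eef_pos"]
R=Rn.from_euler("xyz",s["tool_rot"]).as_matrix()
C=np.array([570.3,227.2]);r=p[:2]-C;print(np.linalg.norm(r),np.degrees(np.arctan2(r[1],r[0])))
for a in np.arange(3,37,3):
    t=np.radians(-a);q=np.array([[np.cos(t),-np.sin(t)],[np.sin(t),np.cos(t)]])@r-r
    print(a,(R.T@np.r_[q,0]/10).round(2))
```

```text
109.5540393696917 -177.33615427517404
3 [-0.21  0.    0.54]
6 [-0.38  0.    1.08]
9 [-0.53  0.    1.63]
12 [-0.65  0.    2.2 ]
15 [-0.74  0.    2.76]
18 [-0.8   0.01  3.33]
21 [-0.83  0.01  3.91]
24 [-0.83  0.01  4.48]
27 [-0.8   0.01  5.05]
30 [-0.74  0.01  5.62]
33 [-0.65  0.01  6.19]
36 [-0.53  0.01  6.75]
```

```bash
python3 -m inch '[0,-0.21,0,0.54,0,0,0, 0,-0.38,0,1.08,0,0,0, 0,-0.53,0,1.63,0,0,0, 0,-0.65,0,2.2,0,0,0, 0,-0.74,0,2.76,0,0,0, 0,-0.8,0,3.33,0,0,0, 0,-0.83,0,3.91,0,0,0, 0,-0.83,0,4.48,0,0,0, 0,-0.8,0,5.05,0,0,0, 0,-0.74,0,5.62,0,0,0, 0,-0.65,0,6.15,0,0,0, 0,-0.65,0,6.15,0,0,0]'
python3 - <<'E'
from h import *
s=ctrl.read_state();p=s["eef_pos"];r=p[:2]-[570.3,227.2];print(np.linalg.norm(r),np.degrees(np.arctan2(r[1],r[0])))
d=imaging.get_image("top");crop(d,190,140,300,250,5,"pics/c1.png")
e=imaging.get_image("side");crop(e,220,160,370,290,5,"pics/c2.png")
E
```

```text
clock: 6.9
eef_pos: [476.0, 282.6, 67.5]
tool_rot: [-1.568, -0.002, -0.346]
force: [-0.4, -0.1, 8.3]
width: -0.4
109.34064203316255 149.5745071605207
```

View pics/c2.png

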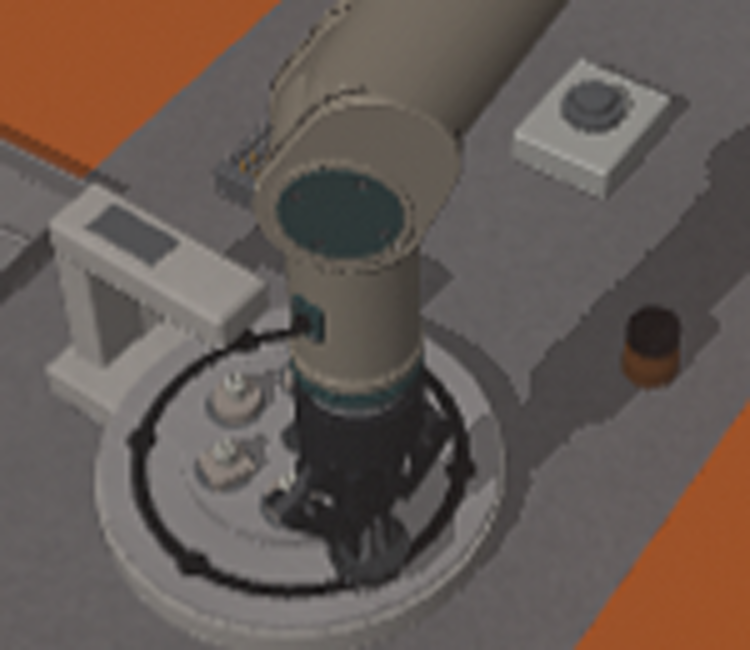

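View pics/c1.png

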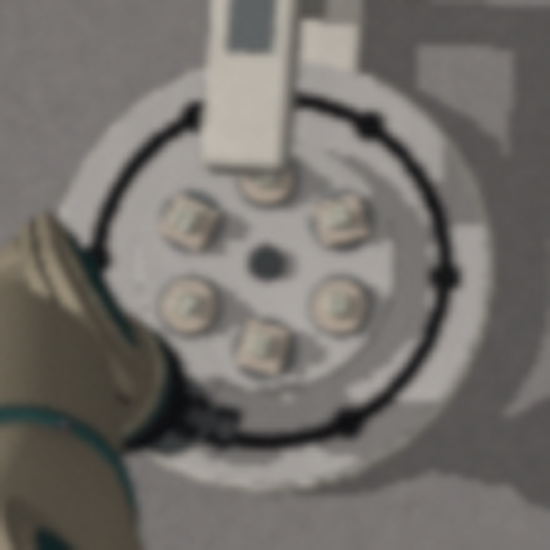

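The tool has turned 58.4° and the models in the top view look about 2° short of their starting pattern. I'll advance a touch more, then release.

```bash
python3 -m inch '[0,0.04,0,0.16,0,0,0, 0,0.07,0,0.32,0,0,0, 0,0.07,0,0.32,0,0,0]'
python3 -m inch '[0,0,-0.1,0,0,0,0, 0,0,-0.2,0,0,0,0, 0,0,-0.3,0,0,0,0, 0,0,-0.3,0,0,0,0]'
python3 -m inch '[0,0,-0.1,0,0,0,0, 0,0,-0.2,0,0,0,0, 0,0,-0.3,0,0,0,0, 0,0,-0.3,0,0,0,0]'
```

```text
clock: 7.3
eef_pos: [477.3, 284.6, 67.4]
tool_rot: [-1.569, -0.001, -0.347]
force: [-1.1, 0.0, 7.2]
width: -0.1
clock: 7.7
eef_pos: [477.3, 284.6, 70.5]
tool_rot: [-1.569, -0.001, -0.347]
force: [-0.3, -0.4, 7.2]
width: 0.1
clock: 8.1
eef_pos: [477.5, 285.1, 73.2]
tool_rot: [-1.568, -0.002, -0.347]
force: [1.8, 2.1, 5.9]
width: -0.1
```

There is still 5.9 N at 73 mm, so the plunger has come up past the 9 mm catch and is entering the hole. Continuing the lift.

```bash
python3 -m inch '[0,0,-0.15,0,0,0,0, 0,0,-0.3,0,0,0,0, 0,0,-0.45,0,0,0,0, 0,0,-0.6,0,0,0,0, 0,0,-0.8,0,0,0,0]'
python3 -m inch '[0,0,-1,0,0,0,0, 0,0,-3,0,0,0,0, 0,0,-6,0,0,0,0, 0,0,-10,0,0,0,0, 0,0,-13,0,0,0,0, 0,0,-14,0,0,0,0,0,0,-14,0,0,0,0]'
```

```text
clock: 8.6
eef_pos: [475.6, 283.4, 80.2]
tool_rot: [-1.573, 0.001, -0.347]
force: [-0.7, -0.4, -0.4]
width: 0.3
clock: 9.3
eef_pos: [476.7, 284.1, 221.9]
tool_rot: [-1.569, -0.001, -0.347]
force: [0.6, 0.3, -1.1]
width: 0.4
```

```bash
python3 -m inch '[0,2.1,0,-3.4,0,0,0, 0,4.2,0,-6.7,0,0,0, 0,6.4,0,-10.1,0,0,0, 0,8.5,0,-13.4,0,0,0, 0,10.6,0,-16.8,0,0,0, 0,12.7,0,-20.2,0,0,0, 0,14.8,0,-23.5,0,0,0, 0,16.9,0,-26.9,0,0,0, 0,19,0,-30.3,0,0,0, 0,21.2,0,-33.6,0,0,0, 0,23.3,0,-37,0,0,0, 0,25.4,0,-40.4,0,0,0]'
python3 -m inch '[0,0,0,0,0,0,0,0,0,0,0,0,0,0,0,0,0,0,0,0,0,0,0,0,0,0,0,0]'
python3 - <<'E'
from h import *
d=imaging.get_image("top");crop(d,190,110,400,260,3.8,"pics/e1.png")
e=imaging.get_image("side");crop(e,220,160,370,290,5,"pics/e2.png")
g=cv2.cvtColor(d["img"],cv2.COLOR_RGB2GRAY)
b=np.zeros_like(g); b[210:234,212:236]=(g[210:234,212:236]<75)
b=cv2.morphologyEx(b,cv2.MORPH_OPEN,np.ones((4,4),np.uint8))
n,l,s,c=cv2.connectedComponentsWithStats(b); i=1+np.argmax(s[1:,4]); print(s[i],c[i],ray(d,c[i],83))
r=ray(d,c[i],83)[:2]-[571,228.2];print(np.linalg.norm(r),np.degrees(np.arctan2(r[1],r[0])))
E
```

```text
clock: 10.5
eef_pos: [576.5, -183.4, 218.1]
tool_rot: [-1.571, 0.005, -0.347]
force: [0.3, 0.4, -0.7]
width: 0.3
clock: 10.9
eef_pos: [577.6, -180.2, 219.8]
tool_rot: [-1.57, 0.002, -0.344]
force: [0.4, 0.9, 0.3]
width: -0.2
[215 215  16  15 209] [222.28708134 221.98564593] [474.8008074  282.68643118  83.        ]
110.55792978850694 150.47314115210332
```

View pics/e1.png

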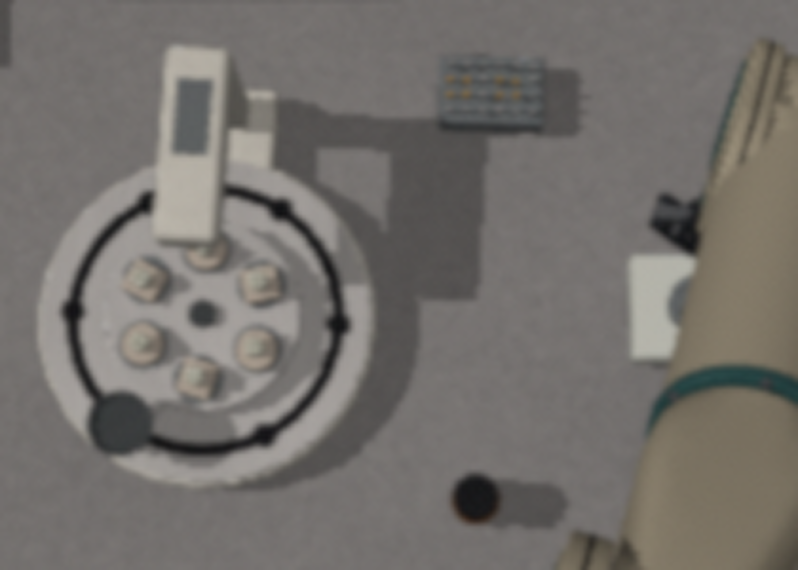

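View pics/e2.png

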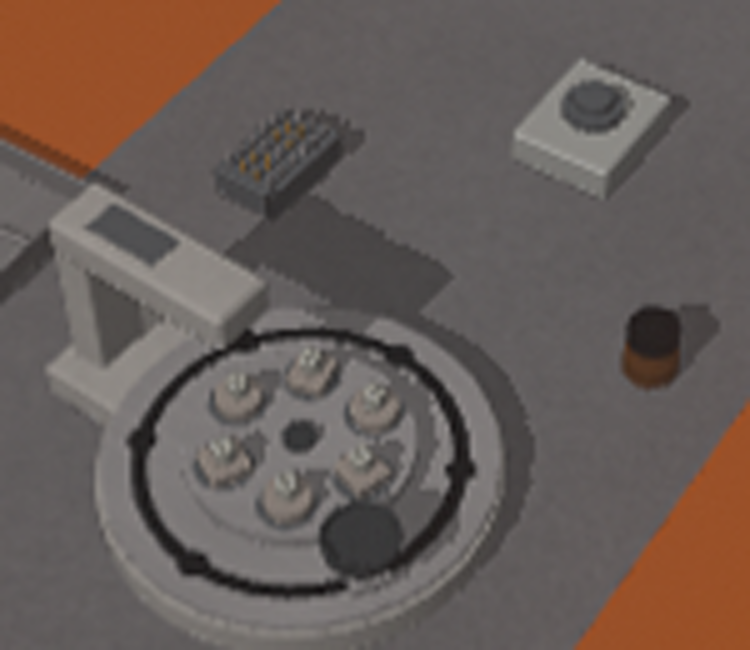

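All six models are back in the starting pattern within about 1 zoomed pixel, the cap stands over the next hole at (121,423), and nothing has tipped. I'll check the cap height by triangulation.

Run:
```python
from h import *
d=imaging.get_image("top");e=imaging.get_image("side")
def box(d,u0,v0,u1,v1,th):
    g=cv2.cvtColor(d["img"],cv2.COLOR_RGB2GRAY);G=cv2.resize(g[v0:v1,u0:u1],None,fx=8,fy=8,interpolation=cv2.INTER_CUBIC)
    b=cv2.morphologyEx((G<th).astype(np.uint8),cv2.MORPH_OPEN,cv2.getStructuringElement(2,(73,73)))
    n,l,s,c=cv2.connectedComponentsWithStats(b);i=1+np.argmax(s[1:,4]);print(s[i]/8)
    return c[i]/8+[u0-.5+.5/8,v0-.5+.5/8]
a=box(d,206,208,238,236,90);b=box(e,275,250,312,285,80);print(a,b)
def P(d):
    K=np.array([[d["fx"],0,d["cx"]],[0,d["fy"],d["cy"]],[0,0,1]]);return K
def und(d,uv): return cv2.undistortPoints(np.array([[uv]],float),P(d),np.array(d["dist"]))[0,0]
M=[np.c_[np.array(x["R"]),x["t"]] for x in(d,e)]
def tri(a,b):
    X=cv2.triangulatePoints(M[0],M[1],und(d,a),und(e,b));return (X[:3]/X[3]).ravel()
X=tri(a,b);print('cap',X)
d0={**d,"img":cv2.imread("pics/top0.png")[:,:,::-1]}
a0=box(d0,242,208,274,236,75);b0=None
for z in(74,83):print(z,ray(d,a,z),ray(d,a0,z))
for q in (ray(d,a,83),ray(d,a0,83)): 
    r=q[:2]-[571,228.2];print(np.linalg.norm(r),np.degrees(np.arctan2(r[1],r[0])))
print(ray(e,b,83)[:2]-ray(e,(280.2,247.2),52)[:2], ray(e,b,74)[:2])
st=ray(e,(220+595/5,160+97/5),38);print('start side',st, tri((373.6,190.0),(220+595/5,160+97/5)))
```

```text
[   7.375    5.375   17.125   16.25  1812.125]
[   8.875    9.875   17.      16.125 1693.625]
[221.29760899 221.1282981 ] [292.02046738 267.44875544]
cap [475.9596937  285.60359647  79.73892148]
[   7.875    7.      16.125   15.75  1619.5  ]
74 [478.36910062 287.55697975  74.        ] [473.64618564 178.21750582  74.        ]
83 [477.41576914 285.72719903  83.        ] [472.72215464 177.06605588  83.        ]
109.8516585863841 148.42052557620067
110.78454373189278 -152.5120484943795
[-93.69862793  63.15031087] [476.46848694 281.86240093]
start side [ 577.6681998 -192.3940115   38.       ] [ 574.73839641 -181.64909654   48.448023  ]
```

The cap is at about 80 mm (out), r=110, turned about 59° ± 1, so it is seated. The button's top may be up to about 48 mm high, so I'll descend to about 65 and probe.

```bash
python3 -m inch '[0,0,3,-0.1,0,0,0, 0,0,6,-0.1,0,0,0, 0,0,9,-0.1,0,0,0, 0,0,12,-0.1,0,0,0, 0,0,14,-0.1,0,0,0, 0,0,15,-0.1,0,0,0, 0,0,15.4,-0.1,0,0,0, 0,0,15.4,-0.1,0,0,0]'
python3 -m inch '[0,0,0.3,0,0,0,0, 0,0,0.6,0,0,0,0, 0,0,0.6,0,0,0,0]'
python3 -m inch '[0,0,0.3,0,0,0,0, 0,0,0.6,0,0,0,0, 0,0,0.6,0,0,0,0]'
```

```text
clock: 11.9
eef_pos: [577.9, -183.1, 66.8]
tool_rot: [-1.571, -0.0, -0.347]
force: [0.9, 0.0, 0.7]
width: -0.1
clock: 12.2
eef_pos: [577.7, -183.2, 60.8]
tool_rot: [-1.571, -0.0, -0.347]
force: [-0.7, -0.4, -0.0]
width: -0.2
clock: 12.5
eef_pos: [577.6, -183.1, 54.2]
tool_rot: [-1.571, 0.0, -0.347]
force: [0.4, -0.0, 1.0]
width: -0.0
```

```bash
python3 -m inch '[0,0,0.2,0,0,0,0, 0,0,0.4,0,0,0,0, 0,0,0.4,0,0,0,0]'
python3 -m inch '[0,0,0.2,0,0,0,0, 0,0,0.3,0,0,0,0, 0,0,0.3,0,0,0,0]'
python3 -m inch '[0,0,0.15,0,0,0,0, 0,0,0.3,0,0,0,0, 0,0,0.3,0,0,0,0]'
```

```text
clock: 12.8
eef_pos: [577.6, -183.2, 50.5]
tool_rot: [-1.571, -0.0, -0.347]
force: [-0.1, -0.1, 4.2]
width: -0.3
clock: 13.1
eef_pos: [577.7, -183.2, 48.1]
tool_rot: [-1.571, -0.0, -0.347]
force: [-2.7, 0.6, 8.1]
width: 0.1
clock: 13.4
eef_pos: [577.7, -183.2, 47.7]
tool_rot: [-1.57, -0.001, -0.347]
force: [-7.1, 2.8, 27.0]
width: 0.1
```

The force climbed to 4–5 N and then steeply to 27 N at 47.7 mm, so the button is at its lower stop. Releasing and retreating upward.

```bash
python3 -m inch '[0,0,-0.3,0,0,0,0, 0,0,-0.8,0,0,0,0, 0,0,-2,0,0,0,0, 0,0,-5,0,0,0,0, 0,0,-9,0,0,0,0, 0,0,-13,0,0,0,0, 0,0,-16,0,0,0,0, 0,0,-17,0,0,0,0, 0,0,-17,0,0,0,0, 0,0,-17,0,0,0,0, 0,0,-17,0,0,0,0]'
python3 - <<'E'
from h import *
print(ctrl.read_state()["force"])
d=imaging.get_image("top");cv2.imwrite("pics/f1.png",d["img"][:,:,::-1])
e=imaging.get_image("side");crop(e,220,160,370,290,5,"pics/f2.png")
E
```

```text
clock: 14.5
eef_pos: [576.4, -182.7, 212.5]
tool_rot: [-1.571, 0.004, -0.347]
force: [0.5, -0.6, -0.0]
width: 0.2
[ 0.5421555  -0.60829299 -0.0391926 ]
```

View pics/f1.png

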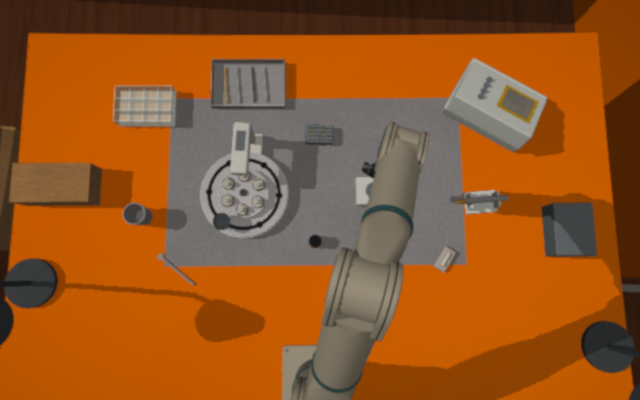

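View pics/f2.png

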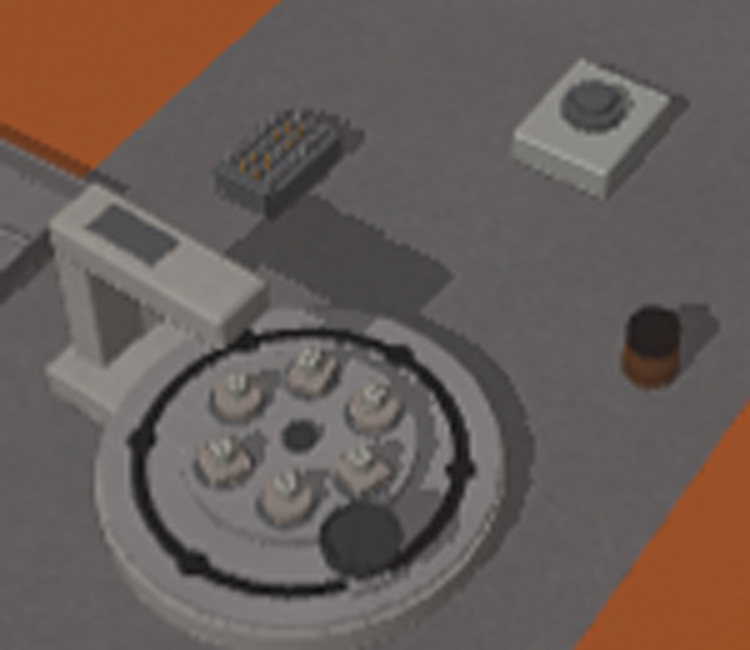

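The table, models and bystanders look unchanged, the cap stands at the next hole (222,221), the button is up again at (595,97) in the zoomed crop, and the arm is clear. Handing in.

```bash
python3 -c "
from cell import finish_job
print(finish_job())"
```

```text
the job is handed in; nothing more can be done
None
```

I turned the carousel one hole clockwise, let the plunger spring out, pressed and released the start button, and handed the job in at about 14.6 s. `finish_job()` gives no verdict, so these are only my own checks.

- **Plunger and table:** With the fingers shut I pressed the plunger about 11.7 mm in at about 8 N. I swung it clockwise round the arc and then lifted off. The plunger followed the finger up past its catch depth and sprang out.
- **Start button:** I pressed it to its stop, with 27 N at the end, which is well above the 5 N it needs. I then released it and lifted the arm clear.

**Last checks:**
- **Position:** The images put the turn at 59° ± 1° and the cap at about 80 mm, which is out and consistent with the plunger locked in the hole.
- **Scene:** All six models are upright in their original pattern, the bystanders I could see look unmoved, and the button looks up again. The force on the tool is about zero.

**Disagreements:** The two cameras differed by about 4 mm on absolute position. I had first assumed the button top at 38 mm; contact was at about 54 mm, so I found it by probing.

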